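# Hang up the inspection lamp and hold the document reader's sprung lid at the clip

## Task

At the document check counter, first clear the inspection lamp off the reader's closed lid by hanging it by its handle on the stand's hook, and let go of it. Then lift the sprung lid until the pointer peg on its side edge is level with the clip on the arc beside it, and finish while still holding it there, steady, with the fingers: the spring would shut it otherwise. Do not shift the clip, and leave the stamp, mug and stapler where they are.

Things in the scene. Friction and masses are not known exactly. Their poses are not given: they have to be found in the camera images.
- reader: Fixed document reader, black housing 206 (x) x 204 (y) x 60 mm high. Origin under its centre; its x axis points from the lid's bar (front) to the hinge (back), z up. Beside it, 118 mm to its +y, a steel arc (6 mm rod, 165 mm radius about the hinge line, from level to 56 degrees up) stands upright; a rod joins the hinge to the arc's upper end.
- lid (a joint): Angle in rad of the lid, a grey slab 195 x 196 x 12 mm, top face 75 mm above the counter when shut: 0 shut, grows as the front edge rises, stop at 1.3. A spring and its weight (0.26 to 0.47 kg) press it shut: 5 to 10 N upwards at the bar lifts it, more with the angle; it falls shut when released.
- lid_hinge (a point): Middle of the lid's hinge line (along the reader's y), 95 mm behind the reader's centre, 69 mm above the counter.
- lid_bar (a point): Middle of the lid's lifting handle: a round aluminium bar, 12 mm thick, parallel to the hinge, on two posts 90 mm apart, its axis 30 mm above the lid's top face and 178 mm ahead of the hinge line. The round bar can turn between finger pads.
- lid_pointer (a point): Free end of the pointer, a 6 mm round peg standing 13 mm out of the lid's +y side edge, 165 mm from the hinge line. Its axes turn with the lid; shut, they are the reader's.
- clip_mark (a point): Centre of the clip, a dark steel block on the arc, 16 mm along the radius, 12 mm in y, 20 mm along the arc, with a round stud on its outer side. It stands 20 to 43 degrees up. The pointer's end passes 1 mm beside it and is level with it at the same angle about the hinge (7 mm apart in y then). It slides if pushed.
- stand: Fixed hook stand: round base 120 mm across, 14 mm high, post 14 mm thick, 224 mm high. Origin under the post. The hook, a 10 mm rod, leaves the post 210 mm above the counter, runs level 90 mm towards the stand's -x and ends in an upturned tip at x = -97 mm whose top is 235 mm above the counter.
- hook_seat (a point): Middle of the top of the hook's level rod, 50 mm from the post axis, 215 mm above the counter.
- lamp: Loose hand inspection lamp, 0.2 to 0.33 kg: black box 50 (x) x 130 (y) x 42 mm high with a bridge handle on top, lying upright across the closed lid at the start. Origin under its centre, z up.
- lamp_handle (a point): Middle of the lamp handle's round bar, 12 mm thick, along the lamp's y, axis 102 mm above the lamp's underside. Its end posts are at y = +-58 mm; the opening under the bar is 104 mm wide and 54 mm high.
- stamp: Bystander: wooden hand stamp, 38 mm across, 78 mm high. Origin under its centre.
- mug: Bystander: mug, 80 mm across, 95 mm high. Origin under its centre.
- stapler: Bystander: black stapler, 140 x 36 x 48 mm. Origin under its centre.

How it is judged:
By the outcome, as a careful person would: the job done as asked, in the order asked, and still so for the second after the job is handed in, while the arm keeps its last pose, push and grip.
It also fails if it takes over 59 s, if anything falls off the work surface, if the arm or the gripper's body presses on something with over 40 N, if the wrist force passes 120 N, or if a joint passes its speed limit or range.

## Robot

A 7-joint arm with a two-finger parallel gripper is mounted at the origin on the work surface. World frame = base frame: x ahead of the robot, y to its left, z up, the work surface at z = 0. Lengths are in m, angles in rad, forces in N, time in s.
With the tool pointing down it reaches from about 0.35 to 0.9 m from the base axis. Payload 8.1 kg.
Tool frame: the origin (TCP) lies where the fingers leave the gripper's body, on its centre line; the fingertips stand 66 mm ahead of it and the grasp point (between the pads) lies 47 mm ahead of it; z points along the fingers, y is the line along which they close (so a half turn about z gives the same grasp; the last joint's range is limited). The gripper opens to 92 mm and grips with 3 to 60 N. Pads are 19 mm wide; open, the fingers measure 130 mm over their backs; the gripper's body (75 mm by 190 mm) begins 47 mm behind the grasp point.
Start: joints at [-1.335, 0.434, 0.025, 1.573, -0.012, 1.134, -0.075], TCP at [0.208, 0.589, 0.292] pointing down, gripper open.
Joint ranges: [-2.62, 2.62], [-0.44, 2.09], [-1.27, 1.32], [0.08, 2.57], [-1.32, 4.46], [0.12, 2], [-2.74, 2.74]. Speed limits (rad/s): [2.22, 2.22, 3.01, 3.01, 3.14, 3.14, 3.14].

## Interface

Orientations are given as a rotation vector (axis times angle).
In Python, from cell import arm gives the robot as it stands.
- The arm moves only by the tool send_rows, never from a script. Its argument "motion" is text: rows parted by semicolons, each of 7 numbers parted by spaces: the closure, from 0 (fully open) to 1 (shut), then the shift along the world's x, y, z in m, then the turn, a rotation vector about the world's x, y, z in degrees. A call has 1 to 5 rows; each row shifts and turns the commanded pose from where the row before left it; what a row does not reach is not made up. A row lasts 1/8 s, in which the tool goes at most 62.5 mm and 10.7 degrees, less where a joint would pass 70% of its speed; a pose out of reach is approached as far as the arm can. A call is refused whole if a number of a shift passes 0.0625 or a number of a turn 10.7, either way. A call with a gripper value outside its range is refused whole. The fingers move at their own pace and stop on an object; "force" is the grip in N (left out, the last holds). Time passes only in rows, so rows that do not move let the fingers close. It gives the time, the measured TCP pose, the force, the opening and the grip force at its end, in the units of the state.
- arm.observe(): the state, without advancing time (a new reading comes with each control period).
- arm.get_image(name): name is "side" or "top" or "wrist"; returns (picture, depth): 480x640x3 uint8, blue, green, red; 480x640 float32, m along the optical axis (not along the pixel's ray), 0 where there is no reading.
- arm.camera_model(name): a dict with "fx", "fy", "cx", "cy" (pixels), "view" (4x4, takes a point from world to camera coordinates). Camera axes: x right, y down, z forward; pixel columns grow to the right and rows downward; lengths in m; the calibration is good to about 2 mm. A picture is of the moment at which its call begins: read the wrist's pose just before it. camera_model takes no time and is no camera call; for the wrist camera it gives the pose at the moment of the call.
- arm.sign_off(): hands the job in; it is judged then, once.
The state is a dict: "clock": time; "joints": joint angles; "dq": joint speeds; "joint_efforts": joint torques, N m; "position": TCP position; "ee_rot": TCP orientation; "force": force on the tool from outside, world axes, zero at the start; "ft_torque": the same for the moment, N m; "width": opening from 0.0 (shut) to 1.0 (fully open); "gripper_force": force on a finger pad.
Only numpy, scipy, OpenCV 4.12 (cv2) and the standard library are available. Lean on these libraries where they do the work, as an engineer would, in place of code of your own. Each camera call takes 0.05 s, during which the arm holds its last target. There are 200 camera calls.

## Working session

There is one attempt and no reset: what is moved stays moved. The work goes in short steps, Python scripts to look and compute and a tool call to move; the robot and the scene stay as the last step left them, time stands still between calls to the robot, and variables do not carry over. Pictures are saved under pics/ and viewed, at most 10 in all, crops included, and the job is handed in when it is done.

Besides the shell and the picture viewer there is one more tool, called as name(argument=value, ...), one argument or row to a line, values as JSON. send_rows: Moves the arm, as the interface text tells. Its arguments: {"type":"object","properties":{"motion":{"type":"string"},"force":{"type":"number"}},"required":["motion"]}

```bash
mkdir -p pics; ls
cat > h.py <<'E'
import numpy as np, cv2
from cell import arm
def shot(n):
    m=arm.camera_model(n); p,d=arm.get_image(n); return m,p,d
def cloud(m,d):
    v,u=np.mgrid[0:480,0:640]
    P=np.stack([(u-m['cx'])/m['fx']*d,(v-m['cy'])/m['fy']*d,d],-1)
    V=np.array(m['view']); return (P-V[:3,3])@V[:3,:3]
E
python3 - <<'E'
from h import *
for n in ('top','side'):
    m,p,d=shot(n); cv2.imwrite(f'pics/{n}0.png',p); np.savez(f'{n}0.npz',p=p,d=d,**m)
    V=np.array(m['view']);print(n,'campos',-V[:3,:3].T@V[:3,3],'fwd',V[2,:3], (d>0).mean())
print(arm.observe())
E
```

```text
pics
top campos [0.52802451 0.02964742 1.12645297] fwd [ 0.07625606  0.02382346 -0.99680362] 0.9959309895833334
side campos [0.52781886 0.65525855 0.69442595] fwd [ 0.07742275 -0.74677975 -0.66054956] 0.9959505208333334
{'clock': 0.1, 'joints': array([-1.33460883,  0.43513553,  0.02497325,  1.57394264, -0.01159317,
        1.13402196, -0.07509836]), 'dq': array([-6.42793369e-04,  4.58930651e-05, -1.26422145e-03, -2.16168783e-03,
       -2.18461887e-05, -6.19798997e-04,  4.89251587e-04]), 'joint_efforts': array([ 2.85980976e-03, -6.69125676e+01,  9.87802818e-01, -3.15146041e+01,
       -6.05813437e-02,  3.74123768e-02,  6.25892358e-05]), 'position': array([0.20764235, 0.58913503, 0.29155899]), 'ee_rot': array([-5.29706685e-01, -3.09651096e+00,  2.13450832e-03]), 'force': array([ 0.3767862 ,  0.41699524, -0.94196609]), 'ft_torque': array([-0.05141074,  0.02750835, -0.06648395]), 'gripper_force': 0.0, 'width': 0.9996651007500618}
```

View pics/top0.png

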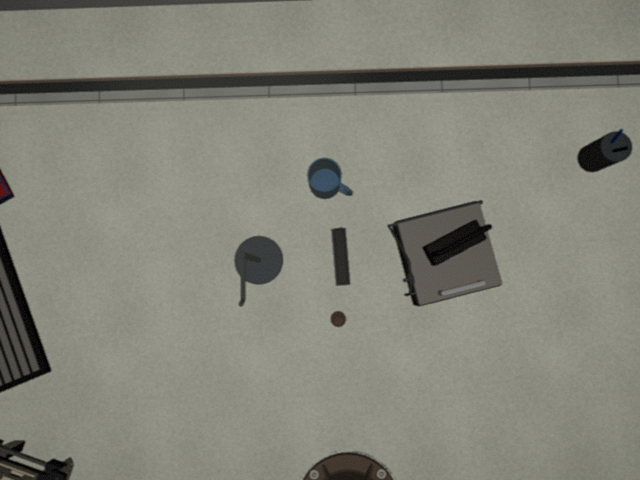

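View pics/side0.png

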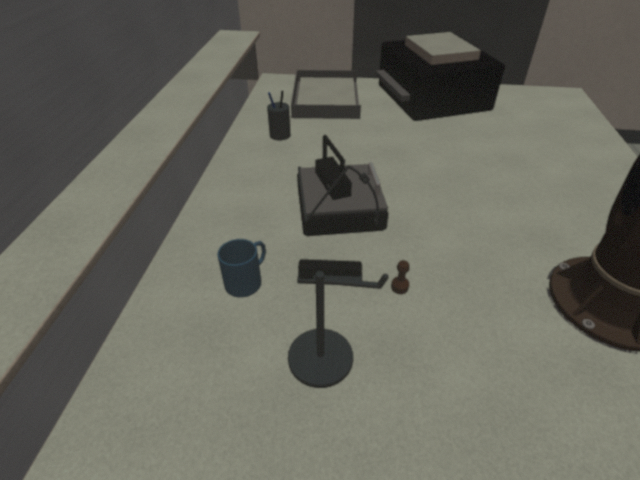

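The top view shows the stand base at (259,260) with its hook tip at (241,303). The reader is at (450,255), the lamp handle runs from about (428,262) to (490,228), and the bar is at (463,288). The stamp is at (338,319), the stapler at (341,257) and the mug at (325,178). Next I'll measure these from depth.

```bash
cat > m.py <<'E'
from h import *
def fit(P,name):
    c,(w,h),a=cv2.minAreaRect((P[:,:2]*1000).astype(np.float32)); print(name,len(P),'c',np.round(c,1),'wh',np.round((w,h),1),'a',round(a,1),'z',np.round(np.percentile(P[:,2],[2,50,98])*1000,1))
    print('   box',np.round(cv2.boxPoints((c,(w,h),a))).tolist())
def load(n):
    f=np.load(n+'0.npz'); return f['p'],cloud(f,f['d'])
for n in ('top','side'):
    p,W=load(n); x,y,z=W[...,0],W[...,1],W[...,2]
    R=(x>.3)&(x<.85)&(y<-.05)&(y>-.5)
    L=(x>.3)&(x<.8)&(y>.1)&(y<.42)
    print(n,'table z',np.median(z[(x>.3)&(x<.4)&(abs(y)<.2)]))
    fit(W[R&(abs(z-.075)<.006)],'lid top')
    fit(W[R&(abs(z-.105)<.012)&(x<.53)],'bar?')
    fit(W[R&(z>.165)],'lamp handle')
    fit(W[R&(abs(z-.117)<.006)&(x>.5)],'lamp box top')
    fit(W[L&(abs(z-.014)<.005)],'base')
    fit(W[L&(z>.19)],'hook')
    M=(z>.03)&(y<.12)&(y>-.12)&(x>.3)&(x<.9)&(z<.12)
    nn,lab,st,cc=cv2.connectedComponentsWithStats(M.astype(np.uint8))
    for i in range(1,nn):
        if st[i,4]>40: fit(W[lab==i],'by%d'%i)
E
python3 m.py
```

```text
top table z 0.0005287460761889476
lid top 5721 c [ 589.2 -234.3] wh [200.2 226.7] a 12.9 z [71.1 75.4 79.4]
   box [[466.0, -146.0], [517.0, -367.0], [712.0, -323.0], [661.0, -102.0]]
bar? 260 c [ 505. -225.] wh [ 17.8 172.9] a 8.7 z [102.  109.7 114.8]
   box [[483.0, -141.0], [509.0, -312.0], [527.0, -309.0], [501.0, -138.0]]
lamp handle 529 c [ 604.7 -196.4] wh [ 72.8 216.1] a 34.1 z [171.3 182.5 206.6]
   box [[514.0, -127.0], [635.0, -306.0], [695.0, -265.0], [574.0, -87.0]]
lamp box top 1086 c [ 573.7 -218.8] wh [147.2 199.2] a 8.7 z [111.6 117.1 121.2]
   box [[486.0, -132.0], [516.0, -328.0], [662.0, -306.0], [631.0, -109.0]]
base 1583 c [589.2 203.4] wh [119.4 123.7] a 48.7 z [10.3 14.4 18.3]
   box [[503.0, 199.0], [596.0, 118.0], [675.0, 207.0], [582.0, 289.0]]
hook 298 c [539.4 207.5] wh [ 13.  108.1] a 88.2 z [201.2 215.2 235.1]
   box [[485.0, 203.0], [593.0, 199.0], [594.0, 212.0], [486.0, 216.0]]
by1 647 c [773.7  26.5] wh [104.6  78.6] a 89.6 z [31.6 77.6 98.1]
   box [[734.0, -25.0], [813.0, -26.0], [813.0, 79.0], [735.0, 79.0]]
by2 53 c [ 645.6 -108.9] wh [15.5 39.
[... 1150 characters left out ...]
 288.0]]
hook 629 c [538.1 206.8] wh [ 14.2 107. ] a 88.4 z [193.5 213.6 232.9]
   box [[484.0, 201.0], [591.0, 198.0], [592.0, 212.0], [485.0, 215.0]]
by1 75 c [ 640.5 -114.2] wh [41.4 14. ] a 7.1 z [ 69.4  93.4 119.5]
   box [[619.0, -110.0], [621.0, -124.0], [662.0, -119.0], [660.0, -105.0]]
by2 1809 c [772.6  25.3] wh [106.4  79.5] a 88.3 z [32.3 68.2 95.5]
   box [[731.0, -27.0], [811.0, -29.0], [814.0, 77.0], [734.0, 80.0]]
by3 870 c [589.9   3.4] wh [133.4  30.7] a 3.4 z [31.1 46.  49.6]
   box [[522.0, 15.0], [524.0, -16.0], [657.0, -8.0], [656.0, 23.0]]
by4 199 c [439.8  14.9] wh [22.9 25.5] a 24.6 z [31.8 67.  76.7]
   box [[424.0, 22.0], [435.0, -1.0], [456.0, 8.0], [445.0, 31.0]]
```

```bash
cat > m2.py <<'E'
from m import *
print('-----')
for n in ('top','side'):
    p,W=load(n); x,y,z=W[...,0],W[...,1],W[...,2]
    R=(x>.45)&(x<.75)&(y<-.08)&(y>-.4)
    def comps(M,name,mn=15):
        nn,lab,st,cc=cv2.connectedComponentsWithStats(M.astype(np.uint8),connectivity=8)
        for i in range(1,nn):
            if st[i,4]>mn: fit(W[lab==i],name); print('   px',np.round(cc[i]))
    comps(R&(z>.168)&(z<.19),n+' handle')
    comps(R&(z>.19),n+' high')
    comps(R&(z>.095)&(z<.125),n+' mid')
    comps(R&(abs(z-.075)<.006),n+' lid',200)
    comps((y>.1)&(y<.3)&(x>.4)&(x<.7)&(z>.205)&(z<.25),n+' hook')
E
python3 m2.py | sed -n '/-----/,$p'
python3 - <<'E'
import cv2
a=cv2.imread('pics/top0.png')[190:315,375:505];b=cv2.imread('pics/side0.png')[125:240,285:400]
a=cv2.resize(a,(400,400*125//130),interpolation=2);b=cv2.resize(b,(390,390),interpolation=2)
import numpy as np
c=np.zeros((400,800,3),np.uint8);c[:a.shape[0],:400]=a;c[:390,400:790]=b
cv2.imwrite('pics/crop1.png',cv2.convertScaleAbs(c,alpha=2))
E
```

```text
-----
top handle 362 c [ 610.5 -246.5] wh [ 12.  127.7] a 26.5 z [175.3 182.3 186.4]
   box [[577.0, -192.0], [634.0, -306.0], [644.0, -301.0], [587.0, -187.0]]
   px [463. 240.]
top handle 20 c [ 588.5 -121.2] wh [15.4  5.2] a 7.3 z [169.4 179.2 187. ]
   box [[581.0, -120.0], [581.0, -125.0], [596.0, -123.0], [596.0, -118.0]]
   px [403. 252.]
top handle 87 c [ 531.9 -128.9] wh [23.1 21.3] a 7.1 z [173.6 180.2 188.5]
   box [[519.0, -120.0], [522.0, -141.0], [545.0, -138.0], [542.0, -117.0]]
   px [409. 279.]
top high 56 c [ 563.  -127.1] wh [36.4  6. ] a 12.8 z [190.6 201.5 211.6]
   box [[545.0, -128.0], [546.0, -134.0], [581.0, -126.0], [580.0, -120.0]]
   px [408. 263.]
top mid 1064 c [ 610.1 -246.6] wh [ 51.4 130.1] a 26.2 z [101.8 117.2 121.2]
   box [[558.0, -200.0], [616.0, -316.0], [662.0, -294.0], [604.0, -177.0]]
   px [453. 242.]
top mid 20 c [ 634.  -110.6] wh [17.8  5. ] a 13.4 z [ 96.7 108.7 121.6]
   box [[625.0, -110.0], [626.0, -115.0], [643.0, -111.0], [642.0, -106.0]]
   px [392. 234.]
top mid 253 c [ 510.1 -260.1] wh [ 12.1 101.9] a 12.7 z [103.7 109.8 114.7]
 
[... 1749 characters left out ...]
04.0, -140.0]]
   px [377. 201.]
side mid 41 c [ 628.8 -113.1] wh [23.  6.] a 20.2 z [ 95.8 110.9 123.6]
   box [[617.0, -114.0], [619.0, -120.0], [641.0, -112.0], [639.0, -106.0]]
   px [318. 205.]
side lid 917 c [ 653.6 -221.7] wh [ 63.8 225.9] a 13.0 z [70.8 74.6 77.4]
   box [[597.0, -119.0], [648.0, -339.0], [710.0, -324.0], [659.0, -104.0]]
   px [310. 189.]
side lid 1395 c [ 537.7 -207.8] wh [211.8 147.4] a 71.6 z [70.1 74.4 78.1]
   box [[434.0, -285.0], [574.0, -332.0], [641.0, -131.0], [501.0, -84.0]]
   px [353. 198.]
side hook 575 c [538.1 206.4] wh [ 13.5 107. ] a 88.4 z [207.2 213.8 233. ]
   box [[484.0, 201.0], [591.0, 198.0], [592.0, 212.0], [485.0, 215.0]]
   px [350. 281.]
```

View pics/crop1.png

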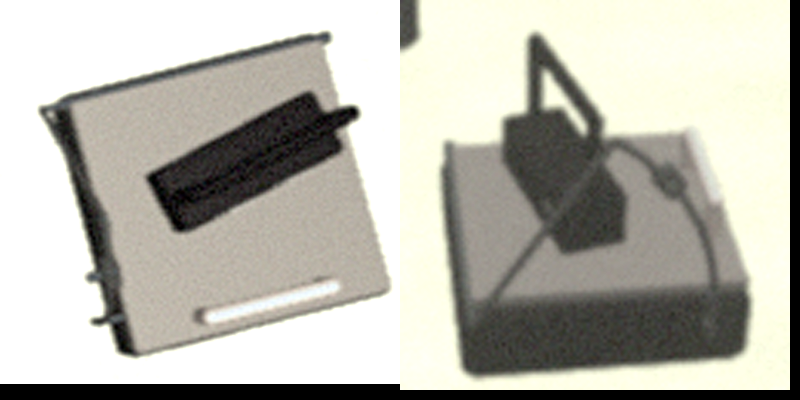

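The crops show the lamp across the lid with its handle bar pointing up and to the right. The arc carries the clip, at side px (364,178). From that I get these positions, in mm:

| Item | Measured |
|---|---|
| Handle centre | (610, -247), z 177, yaw 26.5° |
| Lid bar centre | (509, -260), reader yaw 12.8° |
| Hinge | (682.5, -220.6) |
| Clip | (532, -131), z 179, so radius 168 (165 expected), about 41° up |
| Hook seat | (538, 207) |

I'll move to the lamp now.

send_rows(
  motion="0 0.022 -0.045 0.008 0 0 -2.3;0 0.022 -0.045 0.008 0 0 -2.3;0 0.022 -0.045 0.008 0 0 -2.3;0 0.022 -0.045 0.008 0 0 -2.3;0 0.022 -0.045 0.008 0 0 -2.3",
  force=60,
)

```text
clock: 0.72
position: [0.3182, 0.3627, 0.3323]
ee_rot: [-0.839, -3.027, 0.0]
force: [0.4, 0.6, -0.4]
width: 1.002
gripper_force: 0.0
```

send_rows(
  motion="0 0.022 -0.045 0.008 0 0 -2.3;0 0.022 -0.045 0.008 0 0 -2.3;0 0.022 -0.045 0.008 0 0 -2.3;0 0.022 -0.045 0.008 0 0 -2.3;0 0.022 -0.045 0.008 0 0 -2.3",
)

```text
clock: 1.35
position: [0.428, 0.1378, 0.3724]
ee_rot: [-1.138, -2.928, -0.0]
force: [0.9, 1.2, -0.4]
width: 0.999
gripper_force: 0.0
```

send_rows(
  motion="0 0.022 -0.045 0 0 0 -2.3;0 0.022 -0.045 0 0 0 -2.3;0 0.022 -0.045 0 0 0 -2.3;0 0.022 -0.045 0 0 0 -2.3;0 0.022 -0.045 0 0 0 -2.3",
)

```text
clock: 1.98
position: [0.5381, -0.0868, 0.3721]
ee_rot: [-1.425, -2.799, -0.0]
force: [0.5, -0.2, 0.6]
width: 1.0
gripper_force: 0.0
```

```bash
cat >> h.py <<'E'
from scipy.spatial.transform import Rotation as Ro
def st():
    s=arm.observe(); R=Ro.from_rotvec(s['ee_rot']).as_matrix()
    print('t',s['clock'],'p',np.round(s['position'],4),'tool z',np.round(R[:,2],3),'y',np.round(R[:,1],3),'yaw y',np.round(np.degrees(np.arctan2(R[1,1],R[0,1])),1))
    print('j',np.round(s['joints'],2),'F',np.round(s['force'],1),'w',round(s['width']*92,1),'g',round(s['gripper_force'],1)); return s,R
E
python3 -c "
from h import *
st()"
```

```text
t 1.975 p [ 0.5381 -0.0868  0.3721] tool z [-0.  0. -1.] y [ 0.809  0.588 -0.   ] yaw y 36.0
j [-0.4   0.26  0.6   1.68 -0.15  1.25  0.86] F [ 0.5 -0.2  0.6] w 92.0 g 0.0
```

send_rows(
  motion="0 0.0207 -0.0457 0 0 0 -2.4;0 0.0207 -0.0457 0 0 0 -2.4;0 0.0207 -0.0457 0 0 0 -2.4;0 0.0207 -0.0457 0 0 0 -2.3;0 0 0 -0.04 0 0 0",
)

```text
clock: 2.6
position: [0.6213, -0.2739, 0.3336]
ee_rot: [1.656, 2.663, -0.004]
force: [-0.3, 0.4, -1.0]
width: 1.002
gripper_force: 0.0
```

Run:
```python
from h import *
st()
m,p,d=shot('wrist'); cv2.imwrite('pics/w1.png',cv2.convertScaleAbs(p,alpha=1.6))
W=cloud(m,d); x,y,z=W[...,0],W[...,1],W[...,2]
import m as mm
print('----')
M=((z>.165)&(z<.19)&(x>.45)&(y<-.15)&(x<.7)).astype(np.uint8)
nn,lab,s,cc=cv2.connectedComponentsWithStats(M)
for i in range(1,nn):
    if s[i,4]>100: mm.fit(W[lab==i],'handle')
```

```text
t 2.6 p [ 0.6213 -0.2739  0.3336] tool z [ 0.004 -0.005 -1.   ] y [0.897 0.442 0.001] yaw y 26.3
j [-0.05  0.55  0.65  1.41 -0.33  1.29  1.07] F [-0.3  0.4 -1. ] w 92.1 g 0.0
top table z 0.0005287460761889476
lid top 5721 c [ 589.2 -234.3] wh [200.2 226.7] a 12.9 z [71.1 75.4 79.4]
   box [[466.0, -146.0], [517.0, -367.0], [712.0, -323.0], [661.0, -102.0]]
bar? 260 c [ 505. -225.] wh [ 17.8 172.9] a 8.7 z [102.  109.7 114.8]
   box [[483.0, -141.0], [509.0, -312.0], [527.0, -309.0], [501.0, -138.0]]
lamp handle 529 c [ 604.7 -196.4] wh [ 72.8 216.1] a 34.1 z [171.3 182.5 206.6]
   box [[514.0, -127.0], [635.0, -306.0], [695.0, -265.0], [574.0, -87.0]]
lamp box top 1086 c [ 573.7 -218.8] wh [147.2 199.2] a 8.7 z [111.6 117.1 121.2]
   box [[486.0, -132.0], [516.0, -328.0], [662.0, -306.0], [631.0, -109.0]]
base 1583 c [589.2 203.4] wh [119.4 123.7] a 48.7 z [10.3 14.4 18.3]
   box [[503.0, 199.0], [596.0, 118.0], [675.0, 207.0], [582.0, 289.0]]
hook 298 c [539.4 207.5] wh [ 13.  108.1] a 88.2 z [201.2 215.2 235.1]
   box [[485.0, 203.0], [593.0, 199.0], [594.0, 212.0], [486.0, 216.0]]
[... 1482 characters left out ...]
5 c [ 640.5 -114.2] wh [41.4 14. ] a 7.1 z [ 69.4  93.4 119.5]
   box [[619.0, -110.0], [621.0, -124.0], [662.0, -119.0], [660.0, -105.0]]
by2 1809 c [772.6  25.3] wh [106.4  79.5] a 88.3 z [32.3 68.2 95.5]
   box [[731.0, -27.0], [811.0, -29.0], [814.0, 77.0], [734.0, 80.0]]
by3 870 c [589.9   3.4] wh [133.4  30.7] a 3.4 z [31.1 46.  49.6]
   box [[522.0, 15.0], [524.0, -16.0], [657.0, -8.0], [656.0, 23.0]]
by4 199 c [439.8  14.9] wh [22.9 25.5] a 24.6 z [31.8 67.  76.7]
   box [[424.0, 22.0], [435.0, -1.0], [456.0, 8.0], [445.0, 31.0]]
----
handle 4195 c [ 610.3 -246.9] wh [ 12.  127.3] a 26.3 z [177.9 181.9 183.8]
   box [[577.0, -192.0], [633.0, -307.0], [644.0, -301.0], [588.0, -187.0]]
```

View pics/w1.png

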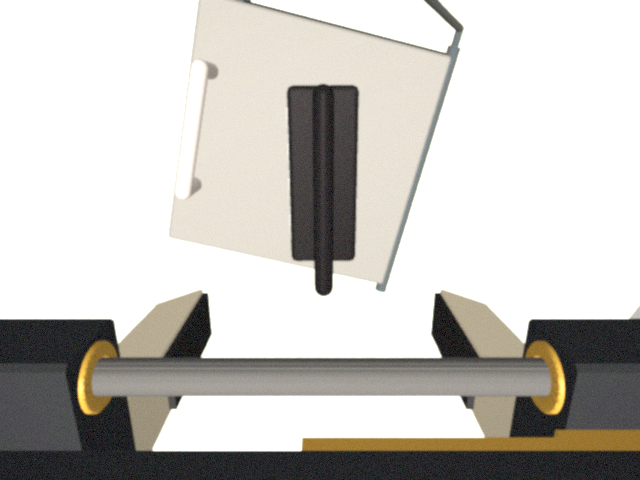

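The wrist picture shows the handle bar lined up between the fingers along px x≈323, from y 88 to 292. It measures (610.3, -246.9) with yaw 26.3°, which agrees with the first estimate. I'll go down and grip it 25 mm off centre, so the middle stays free for the hook.

send_rows(
  motion="0 0 0.002 -0.036 0 0 0;0 0 0.001 -0.036 0 0 0;0 0 0 -0.035 0 0 0;0 0 0 0 0 0 0",
)

```text
clock: 3.15
position: [0.6193, -0.2635, 0.2229]
ee_rot: [-1.647, -2.668, 0.001]
force: [0.6, -0.2, 0.0]
width: 1.002
gripper_force: 0.0
```

```bash
sed -i '/^for n in/,$d' m.py; python3 -c "
from h import *
st()"
```

```text
t 3.15 p [ 0.6193 -0.2635  0.2229] tool z [-0.005  0.003 -1.   ] y [ 0.894  0.448 -0.004] yaw y 26.6
j [-0.05  0.63  0.6   1.56 -0.38  1.09  1.12] F [ 0.6 -0.2  0. ] w 92.2 g 0.0
```

send_rows(
  motion="0 0.003 -0.006 0.003 0 0 0;0.5 0 0 0 0 0 0;1 0 0 0 0 0 0;1 0 0 0 0 0 0;1 0 0 0 0 0 0",
  force=60,
)

```text
clock: 3.78
position: [0.6236, -0.2712, 0.2284]
ee_rot: [1.651, 2.673, 0.0]
force: [-0.5, -0.2, 0.5]
width: 0.618
gripper_force: 0.0
```

send_rows(
  motion="1 0 0 0 0 0 0;1 0 0 0 0 0 0",
)

```text
clock: 4.03
position: [0.6235, -0.2713, 0.2282]
ee_rot: [-1.651, -2.673, -0.0]
force: [-0.6, 0.3, 1.0]
width: 0.398
gripper_force: 0.0
```

send_rows(
  motion="1 0 0 0 0 0 0;1 0 0 0 0 0 0;1 0 0 0 0 0 0;1 0 0 0 0 0 0;1 0 0 0 0 0 0",
)

```text
clock: 4.65
position: [0.6235, -0.2714, 0.2282]
ee_rot: [-1.651, -2.673, 0.0]
force: [-0.2, 0.3, 1.0]
width: 0.112
gripper_force: 60.0
```

send_rows(
  motion="1 0 0 0.01 0 0 0;1 0 0 0.03 0 0 0;1 0 0 0.04 0 0 0;1 0 0 0.04 0 0 0;1 0 0 0 0 0 0",
)

```text
clock: 5.28
position: [0.6244, -0.2724, 0.3524]
ee_rot: [1.648, 2.667, 0.002]
force: [-0.2, 0.2, -2.5]
width: 0.112
gripper_force: 60.0
```

The lamp is lifted, with about 2.5 N of load and the grip holding. I'll raise it above the arc and carry it to the point in front of the hook.

send_rows(
  motion="1 0 0 0.035 0 0 0;1 0 0 0.035 0 0 0;1 -0.012 0.03 0 0 0 -2;1 -0.016 0.041 0 0 0 -2.6;1 -0.016 0.041 0 0 0 -2.6",
)

```text
clock: 5.9
position: [0.5787, -0.158, 0.4172]
ee_rot: [-1.817, -2.561, 0.001]
force: [-0.6, 0.9, -1.3]
width: 0.113
gripper_force: 60.0
```

send_rows(
  motion="1 -0.016 0.041 0 0 0 -2.6;1 -0.016 0.041 0 0 0 -2.6;1 -0.016 0.041 0 0 0 -2.6;1 -0.016 0.041 0 0 0 -2.6;1 -0.016 0.041 0 0 0 -2.6",
)

```text
clock: 6.52
position: [0.4984, 0.047, 0.4175]
ee_rot: [-2.095, -2.34, 0.001]
force: [0.8, 0.3, -2.5]
width: 0.112
gripper_force: 60.0
```

send_rows(
  motion="1 -0.016 0.041 -0.02 0 0 -2.6;1 -0.016 0.04 -0.03 0 0 -2.6;1 -0.012 0.02 -0.03 0 0 -2.4;1 -0.01 0.01 -0.02 0 0 0;1 0 0 0 0 0 0",
)

```text
clock: 7.15
position: [0.4437, 0.157, 0.3166]
ee_rot: [-2.242, -2.199, 0.006]
force: [0.5, -0.0, -1.9]
width: 0.114
gripper_force: 59.8
```

```bash
cat > l.py <<'E'
from h import *; from m import fit
import sys
st()
im=[]
for n in ('side','top'):
    m,p,d=shot(n); W=cloud(m,d); x,y,z=W[...,0],W[...,1],W[...,2]
    im.append(p)
    V=np.array(m['view'])
    # lamp cluster: dark points below gripper
    M=(x>.36)&(x<.62)&(y>.06)&(y<.32)&(z>.12)&(z<.30)
    nn,lab,s,cc=cv2.connectedComponentsWithStats(M.astype(np.uint8))
    for i in range(1,nn):
        if s[i,4]>40: fit(W[lab==i],n); print('  px',cc[i].round())
c=np.hstack([cv2.resize(im[0][130:430,200:500],(400,400)),cv2.resize(im[1][180:380,180:380],(400,400))])
cv2.imwrite('pics/%s.png'%sys.argv[1],cv2.convertScaleAbs(c,alpha=2))
E
python3 l.py l1
```

```text
t 7.15 p [0.4437 0.157  0.3166] tool z [-0.004 -0.002 -1.   ] y [ 1.    -0.019 -0.004] yaw y -1.1
j [-0.96  0.16  0.59  1.93 -0.1   1.08 -0.34] F [ 0.5 -0.  -1.9] w 10.5 g 59.8
side 4780 c [501.1 155.1] wh [138.  165.5] a 81.5 z [146.5 212.3 294.9]
   box [[409.0, 99.0], [573.0, 75.0], [593.0, 211.0], [429.0, 236.0]]
  px [389. 268.]
top 188 c [568.7 206.8] wh [12.9 49.6] a 86.2 z [126.2 214.3 225.9]
   box [[544.0, 202.0], [593.0, 199.0], [594.0, 212.0], [544.0, 215.0]]
  px [244. 261.]
top 319 c [489.9 183.7] wh [46.3 29.9] a 89.7 z [176.5 201.5 214.4]
   box [[475.0, 161.0], [505.0, 160.0], [505.0, 207.0], [475.0, 207.0]]
  px [255. 302.]
top 928 c [475.  109.5] wh [69.3 57.9] a 6.5 z [196.4 224.1 284.8]
   box [[437.0, 134.0], [444.0, 77.0], [513.0, 85.0], [506.0, 142.0]]
  px [290. 311.]
```

View pics/l1.png

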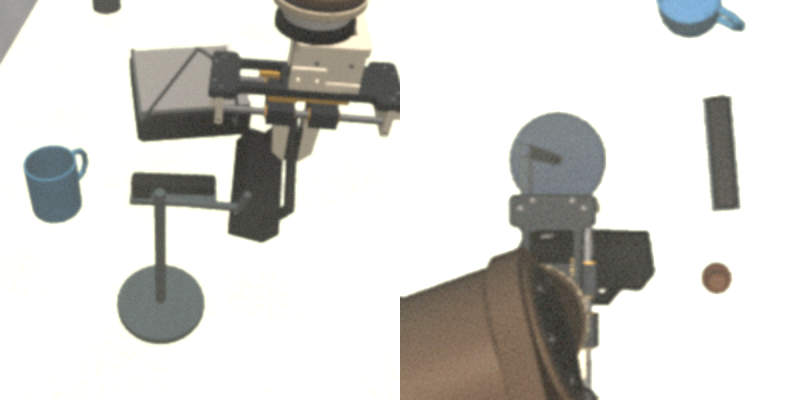

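The lamp has turned about its bar while held. The box now sits towards +x of the bar, at side crop (255,190), and is no longer plumb. I'll measure the tilt.

```bash
cat > tilt.py <<'E'
from h import *
s,_=st(); c0=s['position']
for n in ('side','top'):
    m,p,d=shot(n); W=cloud(m,d)
    g=p.max(2)
    M=(g<45)&(np.abs(W-(c0+[0.03,0.02,-.1])).max(2)<.13)&(W[...,2]<c0[2]-.055)
    M=cv2.erode(M.astype(np.uint8),np.ones((2,2)))>0
    P=W[M]; print(n,len(P))
    rng=np.random.default_rng(0)
    for k in range(3):
        if len(P)<60: break
        best=None
        for _ in range(400):
            a=P[rng.choice(len(P),3,replace=False)]; nn=np.cross(a[1]-a[0],a[2]-a[0]); nn/=np.linalg.norm(nn)+1e-9
            i=np.abs((P-a[0])@nn)<.003
            if best is None or i.sum()>best.sum(): best=i
        Q=P[best]; u,sv,vt=np.linalg.svd(Q-Q.mean(0)); 
        pr=(Q-Q.mean(0))@vt[:2].T
        print(' n',vt[2].round(3),'N',len(Q),'mean',Q.mean(0).round(3),'long',vt[0].round(3),'ext',np.round(np.percentile(pr,[1,99],axis=0)[1]-np.percentile(pr,[1,99],axis=0)[0],3))
        P=P[~best]
E
python3 tilt.py
```

```text
t 7.25 p [0.4459 0.1563 0.3186] tool z [ 0. -0. -1.] y [ 1.    -0.021  0.   ] yaw y -1.2
j [-0.96  0.16  0.59  1.93 -0.1   1.08 -0.34] F [ 0.9 -0.4 -1.8] w 10.7 g 59.8
side 2486
 n [-0.364  0.344  0.866] N 1534 mean [0.473 0.157 0.209] long [ 0.001 -0.929  0.37 ] ext [0.12  0.045]
 n [-0.794 -0.201 -0.574] N 530 mean [0.48  0.174 0.219] long [-0.453  0.825  0.338] ext [0.141 0.099]
 n [ 0.069  0.952 -0.297] N 285 mean [0.476 0.211 0.186] long [-0.548  0.285  0.786] ext [0.091 0.132]
top 885
 n [-0.351  0.334  0.875] N 481 mean [0.479 0.137 0.22 ] long [-0.162 -0.942  0.295] ext [0.112 0.045]
 n [0.908 0.107 0.405] N 199 mean [0.499 0.135 0.211] long [-0.044 -0.937  0.347] ext [0.116 0.031]
 n [-0.042 -0.904  0.424] N 166 mean [0.473 0.092 0.227] long [-0.363  0.41   0.837] ext [0.065 0.04 ]
```

send_rows(
  motion="1 -0.01 -0.005 0 0 0 0;1 -0.015 -0.005 0 0 0 0;1 -0.015 -0.005 0 0 0 0;1 -0.005 0 0 2 2.1 0;1 0 0 0 3 3.2 0",
)

```text
clock: 7.98
position: [0.3988, 0.1419, 0.3186]
ee_rot: [-2.15, -2.109, 0.006]
force: [0.8, -0.2, -1.6]
width: 0.112
gripper_force: 59.8
```

send_rows(
  motion="1 0 0 0 4 4.2 0;1 0 0 0 4 4.2 0;1 0 0 0 4 4.2 0;1 0 0 0 3 3.2 0;1 0 0 0 0 0 0",
)

```text
clock: 8.6
position: [0.4003, 0.1408, 0.3179]
ee_rot: [-1.885, -1.841, 0.027]
force: [0.1, -0.1, -2.5]
width: 0.114
gripper_force: 59.8
```

```bash
python3 tilt.py
```

```text
t 8.6 p [0.4003 0.1408 0.3179] tool z [-0.353  0.334 -0.874] y [ 0.932  0.041 -0.36 ] yaw y 2.5
j [-0.69  0.28  0.65  1.91 -0.53  1.42  0.14] F [ 0.1 -0.1 -2.5] w 10.4 g 59.8
side 2387
 n [ 0.035 -0.025 -0.999] N 1485 mean [0.389 0.182 0.212] long [-0.011  1.    -0.025] ext [0.118 0.044]
 n [ 0.015 -1.    -0.022] N 629 mean [0.384 0.238 0.205] long [-0.041 -0.023  0.999] ext [0.084 0.045]
 n [-0.998 -0.032 -0.057] N 231 mean [0.409 0.179 0.199] long [ 0.029 -0.998  0.047] ext [0.107 0.024]
top 87
 n [0.051 0.024 0.998] N 61 mean [0.392 0.208 0.212] long [-0.405 -0.913  0.043] ext [0.046 0.042]
```

The tool tilt has brought the lamp plumb: the box top normal is within 2° of vertical, at z 0.212. The grip now sits about 15 mm off the lamp's centre. I'll go in with the bar axis at z 0.253 and the grip at y 0.181, so the fingers stay clear of the hook rod.

send_rows(
  motion="1 0.008 0.005 -0.004 0 0 0;1 0.012 0.006 -0.005 0 0 0;1 0.012 0.006 -0.005 0 0 0;1 0.01 0.005 -0.004 0 0 0;1 0 0 0 0 0 0",
)

```text
clock: 9.32
position: [0.4431, 0.1641, 0.2995]
ee_rot: [-1.882, -1.843, 0.027]
force: [-0.2, -0.6, -2.2]
width: 0.111
gripper_force: 59.7
```

```bash
python3 tilt.py; python3 l.py l2 >/dev/null
```

```text
t 9.325 p [0.4431 0.1641 0.2995] tool z [-0.353  0.333 -0.874] y [ 0.932  0.043 -0.36 ] yaw y 2.6
j [-0.67  0.39  0.63  1.83 -0.58  1.43  0.16] F [-0.2 -0.6 -2.2] w 10.2 g 59.7
side 2217
 n [ 0.037 -0.022 -0.999] N 1416 mean [0.433 0.208 0.194] long [-0.074  0.997 -0.025] ext [0.118 0.044]
 n [ 0.008 -1.    -0.027] N 608 mean [0.427 0.261 0.187] long [-0.057 -0.027  0.998] ext [0.084 0.044]
 n [-0.996 -0.039 -0.085] N 153 mean [0.452 0.197 0.181] long [-0.042  0.998  0.035] ext [0.113 0.025]
top 38
```

View pics/l2.png

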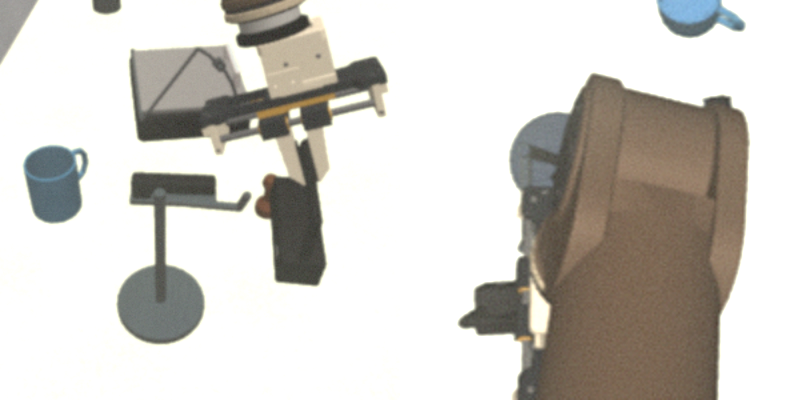

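The side crop shows the lamp plumb in front of the hook tip, with the tip at (245,200) and the box at (297,230). The lamp's centre is at y 0.196 and its box top at z 0.194, as planned. Going in.

send_rows(
  motion="1 0.01 0 0 0 0 0;1 0.015 0 0 0 0 0;1 0.02 0 0 0 0 0;1 0.02 -0.001 0 0 0 0;1 0.02 -0.001 0 0 0 0",
)

```text
clock: 10.15
position: [0.5291, 0.1616, 0.3001]
ee_rot: [-1.883, -1.843, 0.025]
force: [0.7, -0.3, -1.6]
width: 0.11
gripper_force: 59.8
```

send_rows(
  motion="1 0.016 -0.001 0 0 0 0;1 0.01 0 0 0 0 0;1 0 0 0 0 0 0",
)

```text
clock: 10.52
position: [0.5542, 0.1605, 0.2998]
ee_rot: [-1.883, -1.843, 0.026]
force: [-1.1, 0.6, -2.0]
width: 0.113
gripper_force: 59.7
```

```bash
python3 tilt.py
```

```text
t 10.525 p [0.5542 0.1605 0.2998] tool z [-0.353  0.334 -0.874] y [ 0.932  0.043 -0.36 ] yaw y 2.6
j [-0.56  0.58  0.62  1.54 -0.64  1.56  0.18] F [-1.1  0.6 -2. ] w 10.4 g 59.7
side 1859
 n [ 0.057 -0.02  -0.998] N 1073 mean [0.54  0.21  0.194] long [-0.067  0.997 -0.024] ext [0.117 0.047]
 n [ 0.029 -0.999 -0.017] N 567 mean [0.537 0.258 0.187] long [-0.064 -0.019  0.998] ext [0.084 0.042]
 n [-0.013  1.    -0.002] N 202 mean [0.583 0.21  0.147] long [ 0.057 -0.001 -0.998] ext [0.158 0.097]
top 0
```

Lamp threaded on the hook. Next I'll lower it about 32 mm and watch the force.

send_rows(
  motion="1 0 0 -0.008 0 0 0;1 0 0 -0.01 0 0 0;1 0 0 -0.008 0 0 0;1 0 0 -0.003 0 0 0;1 0 0 0 0 0 0",
)

```text
clock: 11.25
position: [0.5535, 0.1606, 0.271]
ee_rot: [-1.883, -1.843, 0.026]
force: [0.9, -0.0, -1.3]
width: 0.112
gripper_force: 59.7
```

send_rows(
  motion="1 0 0 -0.002 0 0 0;1 0 0 0 0 0 0",
)

```text
clock: 11.5
position: [0.5536, 0.1607, 0.2693]
ee_rot: [-1.882, -1.843, 0.025]
force: [-0.3, 0.2, -2.0]
width: 0.113
gripper_force: 59.7
```

send_rows(
  motion="1 0 0 -0.002 0 0 0;1 0 0 0 0 0 0",
)

```text
clock: 11.75
position: [0.5535, 0.1607, 0.2671]
ee_rot: [-1.883, -1.843, 0.026]
force: [0.6, 0.3, -2.1]
width: 0.117
gripper_force: 59.7
```

send_rows(
  motion="1 0 0 -0.002 0 0 0;1 0 0 0 0 0 0",
)

```text
clock: 12.0
position: [0.5536, 0.1606, 0.2656]
ee_rot: [-1.882, -1.843, 0.025]
force: [-0.2, -1.0, 2.1]
width: 0.115
gripper_force: 59.8
```

The force has reversed to +2 N, so the bar is resting on the hook. I'll open a little.

send_rows(
  motion="0.62 0 0 0 0 0 0;0.62 0 0 0 0 0 0;0.62 0 0 0 0 0 0;0.62 0 0 0 0 0 0",
)

```text
clock: 12.5
position: [0.5535, 0.1607, 0.2652]
ee_rot: [-1.883, -1.843, 0.026]
force: [-0.9, -0.6, -0.4]
width: 0.38
gripper_force: 0.0
```

```bash
python3 tilt.py
```

```text
t 12.5 p [0.5535 0.1607 0.2652] tool z [-0.353  0.334 -0.874] y [ 0.932  0.043 -0.36 ] yaw y 2.6
j [-0.55  0.61  0.61  1.58 -0.66  1.51  0.22] F [-0.9 -0.6 -0.4] w 35.0 g 0.0
side 1858
 n [-0.028 -0.108  0.994] N 965 mean [0.536 0.221 0.162] long [-0.099  0.99   0.104] ext [0.104 0.055]
 n [ 0.038 -0.989 -0.145] N 612 mean [0.534 0.266 0.156] long [-0.057 -0.147  0.988] ext [0.077 0.044]
 n [-0.47   0.883 -0.001] N 249 mean [0.584 0.21  0.121] long [ 0.013  0.006 -1.   ] ext [0.169 0.047]
top 0
```

send_rows(
  motion="0.62 0.003 -0.003 0.008 0 0 0;0.62 0.004 -0.004 0.01 0 0 0;0.62 0.005 -0.005 0.013 0 0 0;0.62 0.006 -0.006 0.018 0 0 0;0.62 0 -0.01 0.03 0 0 0",
)

```text
clock: 13.22
position: [0.5718, 0.1324, 0.3449]
ee_rot: [-1.882, -1.843, 0.027]
force: [0.8, 0.3, 0.5]
width: 0.38
gripper_force: 0.0
```

```bash
python3 l.py l3 | head -2; sed -i 's/c0=s\[.position.\]/c0=np.array([.52,.18,.26])/' tilt.py; python3 tilt.py
```

```text
t 13.225 p [0.5718 0.1324 0.3449] tool z [-0.353  0.334 -0.874] y [ 0.932  0.043 -0.36 ] yaw y 2.6
j [-0.5   0.57  0.64  1.44 -0.62  1.68  0.18] F [0.8 0.3 0.5] w 35.0 g 0.0
t 13.325 p [0.573  0.1305 0.348 ] tool z [-0.347  0.335 -0.876] y [ 0.934  0.041 -0.355] yaw y 2.5
j [-0.5   0.57  0.64  1.43 -0.62  1.68  0.18] F [ 0.2 -1.3 -1.1] w 35.1 g 0.0
side 1778
 n [ 0.019 -0.065  0.998] N 973 mean [0.533 0.218 0.161] long [-0.06   0.996  0.066] ext [0.124 0.044]
 n [-0.031  0.994  0.109] N 564 mean [0.531 0.263 0.154] long [-0.017 -0.11   0.994] ext [0.075 0.043]
 n [-0.131  0.991 -0.003] N 233 mean [0.585 0.21  0.107] long [-0.004 -0.003 -1.   ] ext [0.169 0.009]
top 0
```

View pics/l3.png

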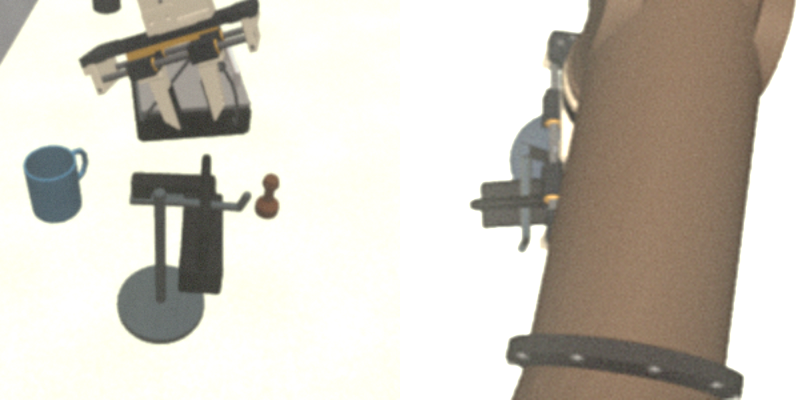

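The lamp hangs on the hook, with its bar over the rod at side crop (205,200), and the fingers are clear. Now the lid.

Run:
```python
from h import *
s,R=st()
a=np.radians(12.8); y=np.array([np.cos(a),np.sin(a),0]); z=np.array([0,0,-1.]); x=np.cross(y,z)
T=np.stack([x,y,z],1); print('turn',np.degrees(Ro.from_matrix(T@R.T).as_rotvec()), 'shift',np.array([.509,-.260,.26])-s['position'])
```

```text
t 13.425 p [0.572  0.1321 0.3452] tool z [-0.351  0.335 -0.875] y [ 0.933  0.042 -0.358] yaw y 2.6
j [-0.5   0.57  0.64  1.44 -0.62  1.67  0.18] F [-0.7  0.2 -0.1] w 34.9 g 0.0
turn [-17.34800073 -23.32927064  13.74076384] shift [-0.06302569 -0.39207437 -0.08516837]
```

send_rows(
  motion="0.6 -0.003 -0.03 0.01 -1.73 -2.33 1.37;0.6 -0.006 -0.04 0.01 -1.73 -2.33 1.37;0.5 -0.006 -0.04 0 -1.73 -2.33 1.37;0.5 -0.006 -0.04 0 -1.73 -2.33 1.37;0.4 -0.006 -0.04 0 -1.73 -2.33 1.37",
)

```text
clock: 14.05
position: [0.5441, -0.0582, 0.3637]
ee_rot: [-1.933, -2.145, 0.016]
force: [0.3, 0.5, 0.2]
width: 0.563
gripper_force: 0.0
```

send_rows(
  motion="0.4 -0.006 -0.04 0 -1.73 -2.33 1.37;0.4 -0.008 -0.04 0 -1.73 -2.33 1.37;0.4 -0.008 -0.04 -0.02 -1.73 -2.33 1.37;0.4 -0.007 -0.04 -0.03 -1.73 -2.33 1.37;0.4 -0.007 -0.04 -0.05 -1.73 -2.33 1.37",
)

```text
clock: 14.68
position: [0.5092, -0.2573, 0.2655]
ee_rot: [1.957, 2.455, -0.001]
force: [0.7, -1.0, -0.5]
width: 0.598
gripper_force: 0.0
```

send_rows(
  motion="0.4 0 0 0 0 0 0",
)

```text
clock: 14.8
position: [0.5054, -0.2577, 0.2625]
ee_rot: [-1.962, -2.445, 0.007]
force: [0.6, 0.5, -0.8]
width: 0.603
gripper_force: 0.0
```

```bash
cat > bar.py <<'E'
from h import *; from m import fit
s,R=st()
for n in ('wrist','top','side'):
    m,p,d=shot(n); W=cloud(m,d); x,y,z=W[...,0],W[...,1],W[...,2]
    M=((z>.096)&(z<.125)&(x>.46)&(x<.56)&(y>-.34)&(y<-.18)).astype(np.uint8)
    nn,lab,q,cc=cv2.connectedComponentsWithStats(M)
    for i in range(1,nn):
        if q[i,4]>60: fit(W[lab==i],n+' bar')
a=np.radians(12.8); y=np.array([np.cos(a),np.sin(a),0]); z=np.array([0,0,-1.]); x=np.cross(y,z)
T=np.stack([x,y,z],1); print('turn',np.degrees(Ro.from_matrix(T@R.T).as_rotvec()), 'shift',np.array([.509,-.260,.158])-s['position'])
E
python3 bar.py
```

```text
t 14.8 p [ 0.5054 -0.2577  0.2625] tool z [-0.008  0.001 -1.   ] y [ 0.976  0.217 -0.008] yaw y 12.5
j [-0.14  0.43  0.72  1.79 -0.32  1.05  0.92] F [ 0.6  0.5 -0.8] w 55.5 g 0.0
wrist bar 2969 c [ 509.4 -260.1] wh [ 12. 101.] a 13.1 z [104.9 109.7 111.6]
   box [[492.0, -212.0], [515.0, -311.0], [527.0, -308.0], [504.0, -210.0]]
top bar 161 c [ 505.8 -241.5] wh [11.8 61.9] a 13.2 z [101.7 109.8 114. ]
   box [[493.0, -213.0], [507.0, -273.0], [519.0, -270.0], [504.0, -210.0]]
side bar 137 c [ 507.9 -261.1] wh [ 12.3 101.4] a 13.6 z [ 97.  108.9 112.1]
   box [[490.0, -213.0], [514.0, -312.0], [526.0, -309.0], [502.0, -210.0]]
turn [-0.04715614 -0.46847556  0.28088477] shift [ 0.00361558 -0.00228918 -0.10446241]
```

send_rows(
  motion="0.4 0.002 -0.001 -0.035 0 -0.4 0.2;0.4 0.002 -0.001 -0.035 0 0 0;0.4 0 0 -0.034 0 0 0;0.4 0 0 0 0 0 0",
)

```text
clock: 15.45
position: [0.5128, -0.2564, 0.1606]
ee_rot: [1.954, 2.46, 0.004]
force: [-0.1, -0.2, -0.2]
width: 0.599
gripper_force: 0.0
```

```bash
python3 -c "
from h import *
st()"
```

```text
t 15.45 p [ 0.5128 -0.2564  0.1606] tool z [ 0.002  0.002 -1.   ] y [0.974 0.226 0.002] yaw y 13.1
j [-0.07  0.56  0.64  1.89 -0.44  0.84  1.02] F [-0.1 -0.2 -0.2] w 55.1 g 0.0
```

send_rows(
  motion="0.4 -0.003 -0.003 -0.002 0 0 0;0.6 0 0 0 0 0 0;1 0 0 0 0 0 0;1 0 0 0 0 0 0;1 0 0 0 0 0 0",
  force=60,
)

```text
clock: 16.08
position: [0.5099, -0.2611, 0.1599]
ee_rot: [1.954, 2.455, 0.005]
force: [-0.5, 0.5, -0.0]
width: 0.215
gripper_force: 0.0
```

send_rows(
  motion="1 0 0 0 0 0 0;1 0 0 0 0 0 0;1 0 0 0 0 0 0;1 0 0 0 0 0 0",
)

```text
clock: 16.58
position: [0.5093, -0.2612, 0.1596]
ee_rot: [1.955, 2.456, 0.004]
force: [-4.6, -0.6, 2.1]
width: 0.11
gripper_force: 60.0
```

Run:
```python
from h import *
s,R=st()
f=np.load('side0.npz'); g=np.load('top0.npz')
hx,hy=682.8,-220.6; a=np.radians(12.9)
def rd(P):
    q=P*1000-[hx,hy,69]; return np.stack([q[:,0]*np.cos(a)+q[:,1]*np.sin(a), -q[:,0]*np.sin(a)+q[:,1]*np.cos(a), q[:,2]],1)
for n,f in (('side',f),('top',g)):
    W=cloud(f,f['d']).reshape(-1,3); Q=rd(W); r=np.hypot(Q[:,0],Q[:,2]); th=np.degrees(np.arctan2(Q[:,2],-Q[:,0]))
    k=(abs(Q[:,1]-118)<16)&(r>150)&(r<190)&(th>10)&(th<60)
    for t in range(30,54,2):
        b=k&(th>=t)&(th<t+2)
        if b.sum(): print(n,t,b.sum(),'r %.0f..%.0f'%(r[b].min(),r[b].max()),'y %.0f..%.0f'%(Q[b,1].min(),Q[b,1].max()))
R_=181.6;
for th in (0,10,20,30,38,41,44):
    q=np.radians(11.44+th); h=-R_*np.cos(q)+178; print(th,'dx,dy,dz',np.round([h*np.cos(a),h*np.sin(a),R_*np.sin(q)-36],1))
```

```text
t 16.575 p [ 0.5093 -0.2612  0.1596] tool z [ 0.004  0.    -1.   ] y [0.975 0.224 0.004] yaw y 12.9
j [-0.06  0.56  0.64  1.89 -0.44  0.83  1.03] F [-4.6 -0.6  2.1] w 10.2 g 60.0
side 30 6 r 164..169 y 115..119
side 32 9 r 164..169 y 115..120
side 34 1 r 168..168 y 118..118
side 36 13 r 159..175 y 112..131
side 38 25 r 159..174 y 112..133
side 40 23 r 158..174 y 114..130
side 42 23 r 159..174 y 110..124
side 44 7 r 164..170 y 113..120
side 46 6 r 163..168 y 116..119
side 48 6 r 165..169 y 115..119
side 50 9 r 163..169 y 114..120
side 52 6 r 164..168 y 115..118
top 30 5 r 165..168 y 116..120
top 32 2 r 167..169 y 119..120
top 34 1 r 170..170 y 117..117
top 36 6 r 171..174 y 113..124
top 38 16 r 168..176 y 113..134
top 40 28 r 162..174 y 113..134
top 42 30 r 159..176 y 112..123
top 44 8 r 163..172 y 115..120
top 46 3 r 167..170 y 117..121
top 48 7 r 166..171 y 116..121
top 50 8 r 165..170 y 115..120
top 52 6 r 166..170 y 115..119
0 dx,dy,dz [0. 0. 0.]
10 dx,dy,dz [ 8.7  2.  30.4]
20 dx,dy,dz [22.5  5.1 58.7]
30 dx,dy,dz [40.8  9.3 84.2]
38 dx,dy,dz [ 58.4  13.4 102. ]
41 dx,dy,dz [ 65.6  15.  108. ]
44 dx,dy,dz [ 73.1  16.7 113.6]
```

The clip spans about 36.5 to 44° on the arc, with its stud at 38–42°, so its centre is near 40.3°. The bar is gripped at 60 N. I'll work out the lifting rows.

```bash
cat > rows.py <<'E'
import numpy as np,sys
a=np.radians(12.9)
def pose(th):
    q=np.radians(11.44+th); t=np.radians(th*15/36)
    h=-181.6*np.cos(q)+178+54*np.sin(t); return np.array([h*np.cos(a),h*np.sin(a),181.6*np.sin(q)-36+54*np.cos(t)-54])/1000, th*15/36
L=list(map(float,sys.argv[1:]))
for u,v in zip(L,L[1:]):
    p,t=pose(u);P,T=pose(v); print('1',*np.round(P-p,4),*np.round((T-t)*np.array([-np.sin(a),np.cos(a),0]),2))
E
python3 rows.py 0 3 7 12 17 22 27 31 34 36
```

```text
1 0.0032 0.0007 0.0093 -0.28 1.22 0.0
1 0.005 0.0012 0.0121 -0.37 1.62 0.0
1 0.0074 0.0017 0.0147 -0.47 2.03 0.0
1 0.0087 0.002 0.014 -0.47 2.03 0.0
1 0.0098 0.0023 0.0133 -0.47 2.03 0.0
1 0.0109 0.0025 0.0125 -0.47 2.03 0.0
1 0.0095 0.0022 0.0093 -0.37 1.62 0.0
1 0.0075 0.0017 0.0066 -0.28 1.22 0.0
1 0.0052 0.0012 0.0042 -0.19 0.81 0.0
```

send_rows(
  motion="1 0.003 0.001 0.009 -0.28 1.22 0;1 0.005 0.001 0.012 -0.37 1.62 0;1 0.0075 0.0015 0.0145 -0.47 2.03 0;1 0.0085 0.002 0.014 -0.47 2.03 0;1 0 0 0 0 0 0",
)

```text
clock: 17.2
position: [0.5329, -0.2558, 0.2086]
ee_rot: [-1.906, -2.396, 0.148]
force: [-5.2, -3.2, -7.5]
width: 0.111
gripper_force: 60.0
```

send_rows(
  motion="1 0.01 0.0025 0.0135 -0.47 2.03 0;1 0.011 0.0025 0.0125 -0.47 2.03 0;1 0.0095 0.002 0.0095 -0.37 1.62 0;1 0.0075 0.0015 0.0065 -0.28 1.22 0;1 0 0 0 0 0 0",
)

```text
clock: 17.82
position: [0.5695, -0.2474, 0.2501]
ee_rot: [-1.852, -2.324, 0.291]
force: [-10.5, -1.6, -4.6]
width: 0.11
gripper_force: 60.0
```

```bash
cat > lid.py <<'E'
from h import *
import sys
s,R=st()
hx,hy=682.8,-220.6; a=np.radians(12.9)
def rd(P):
    q=P*1000-[hx,hy,69]; return np.stack([q[:,0]*np.cos(a)+q[:,1]*np.sin(a), -q[:,0]*np.sin(a)+q[:,1]*np.cos(a), q[:,2]],1)
g=rd((s['position']+.054*R[:,2])[None])[0]; print('theta from grip',np.degrees(np.arctan2(g[2],-g[0]))-11.44,'r',np.hypot(g[0],g[2]))
ims=[]
for n in ('side','top'):
    m,p,d=shot(n); cv2.imwrite('pics/raw_%s.png'%n,p); Q=rd(cloud(m,d).reshape(-1,3)); r=np.hypot(Q[:,0],Q[:,2]); th=np.degrees(np.arctan2(Q[:,2],-Q[:,0]))
    # lid top face: plane z'=6 above hinge, rotated
    k=(r>30)&(r<190)&(abs(Q[:,1])<95)&(Q[:,0]<-20)&(Q[:,2]>12)
    P=Q[k]
    best=None
    for t in np.arange(0,60,.25):
        c,s_=np.cos(np.radians(t)),np.sin(np.radians(t)); h=P[:,0]*s_+P[:,2]*c
        i=(abs(h-6)<2).sum()
        if best is None or i>best[0]: best=(i,t)
    t=best[1]; c,s_=np.cos(np.radians(t)),np.sin(np.radians(t)); i=abs(P[:,0]*s_+P[:,2]*c-6)<4
    f=np.polyfit(P[i,0],P[i,2],1); print(n,'lid plane',best,'slope deg',-np.degrees(np.arctan(f[0])),'N',i.sum())
    k=(abs(Q[:,1]-118)<9)&(r>157)&(r<178)&(th>10)&(th<60)
    w=k&((r<161)|(r>171.5)|(abs(Q[:,1]-118)>6)); 
    print(n,'clip th',np.round(np.percentile(th[w],[2,50,98]),1) if w.any() else None)
E
python3 lid.py
```

```text
t 17.825 p [ 0.5695 -0.2474  0.2501] tool z [-0.241 -0.054 -0.969] y [ 0.945  0.216 -0.247] yaw y 12.9
j [-0.17  0.66  0.74  1.52 -0.27  1.31  0.82] F [-10.5  -1.6  -4.6] w 10.1 g 60.0
theta from grip 33.33691113767522 r 182.8363522673864
side lid plane (np.int64(2132), np.float64(32.0)) slope deg 32.61176228718226 N 2325
side clip th [35.2 40.4 56.2]
top lid plane (np.int64(1679), np.float64(33.0)) slope deg 32.41396587475261 N 2065
top clip th [34.1 40.8 57.2]
```

Run:
```python
import cv2,numpy as np
p=cv2.imread('pics/raw_side.png'); c=p[120:220,300:400]; q=cv2.imread('pics/raw_top.png')[220:320,360:460]
o=np.hstack([cv2.resize(c,(400,400),interpolation=2),cv2.resize(q,(400,400),interpolation=2)])
cv2.imwrite('pics/c2.png',cv2.convertScaleAbs(o,alpha=2.2))
```

```text
(no output)
```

View pics/c2.png

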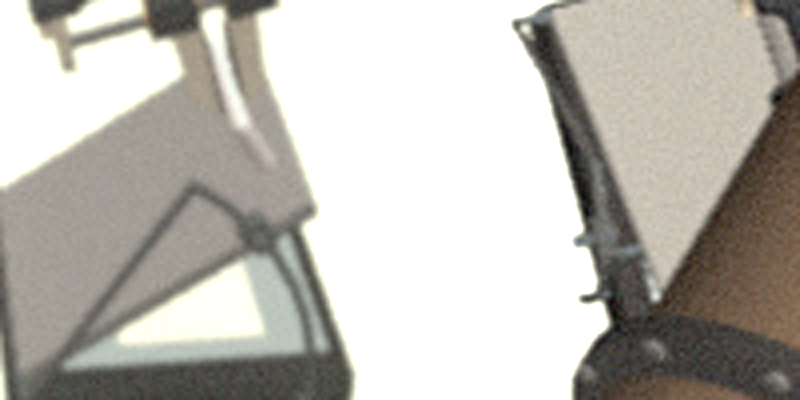

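The side crop shows the clip and stud at (257,232), px (364,178), with the lid edge still below it. The lid is at about 33°. I'll measure the pointer and clip together over several frames.

```bash
cat > pc.py <<'E'
from h import *
s,R=st()
hx,hy=682.8,-220.6; a=np.radians(12.9)
def rd(P):
    q=P*1000-[hx,hy,69]; return np.stack([q[:,0]*np.cos(a)+q[:,1]*np.sin(a), -q[:,0]*np.sin(a)+q[:,1]*np.cos(a), q[:,2]],1)
g=rd((s['position']+.054*R[:,2])[None])[0]; print('theta from grip',round(np.degrees(np.arctan2(g[2],-g[0]))-11.44,2))
for n in ('side','top'):
    A=[]
    for i in range(5):
        m,p,d=shot(n); A.append(rd(cloud(m,d).reshape(-1,3)))
    Q=np.concatenate(A); r=np.hypot(Q[:,0],Q[:,2]); th=np.degrees(np.arctan2(Q[:,2],-Q[:,0])); y=Q[:,1]
    def rep(k,nm):
        if k.sum()>3: print(n,nm,k.sum(),'th pct2,10,50,90,98',np.round(np.percentile(th[k],[2,10,50,90,98]),1),'r',r[k].mean().round(1),'y',y[k].mean().round(1))
    rep((y>126)&(y<140)&(r>150)&(r<185)&(th>15)&(th<60),'stud')
    rep((abs(y-118)<9)&(((r>170.5)&(r<178))|((r<161)&(r>155)))&(th>20)&(th<52),'clip body')
    rep((y>101)&(y<111)&(r>158)&(r<172)&(th>20)&(th<52),'pointer')
    k=(y>-95)&(y<92)&(r>40)&(r<192)&(Q[:,0]<-30)&(Q[:,2]>12)
    P=Q[k]; t=33.
    for w in (12,6,4,3,3):
        c,s_=np.cos(np.radians(t)),np.sin(np.radians(t)); i=abs(P[:,0]*s_+P[:,2]*c-6)<w
        f=np.polyfit(P[i,0],P[i,2],1); t=-np.degrees(np.arctan(f[0]))
    print(n,'lid slope',round(t,2),'top offset (6)',round(f[1]*np.cos(np.radians(t)),1),i.sum())
E
python3 pc.py; python3 rows.py 33 35 37 38.5 39.5 40.5
```

```text
t 17.925 p [ 0.5692 -0.2475  0.2498] tool z [-0.24  -0.054 -0.969] y [ 0.945  0.216 -0.246] yaw y 12.9
j [-0.17  0.66  0.74  1.52 -0.27  1.31  0.82] F [-9.2 -1.8 -5. ] w 10.5 g 60.0
theta from grip 33.2
side stud 76 th pct2,10,50,90,98 [37.6 38.2 39.3 40.5 40.7] r 166.8 y 130.2
side clip body 182 th pct2,10,50,90,98 [36.1 36.9 39.8 42.3 42.6] r 169.0 y 118.6
side pointer 12 th pct2,10,50,90,98 [31.5 31.7 41.9 42.3 42.3] r 164.8 y 107.8
side lid slope 32.46 top offset (6) 5.1 10343
top stud 78 th pct2,10,50,90,98 [38.8 39.5 40.5 41.4 41.9] r 167.1 y 130.2
top clip body 200 th pct2,10,50,90,98 [36.8 37.7 40.7 43.  43.4] r 172.1 y 118.4
top pointer 63 th pct2,10,50,90,98 [31.9 32.6 33.3 34.2 34.5] r 166.3 y 105.8
top lid slope 32.42 top offset (6) 6.8 8313
1 0.0051 0.0012 0.0043 -0.19 0.81 0.0
1 0.0053 0.0012 0.0041 -0.19 0.81 0.0
1 0.0041 0.0009 0.0029 -0.14 0.61 0.0
1 0.0027 0.0006 0.0019 -0.09 0.41 0.0
1 0.0028 0.0006 0.0019 -0.09 0.41 0.0
```

send_rows(
  motion="1 0.005 0.0012 0.0043 -0.19 0.81 0;1 0.0053 0.0012 0.004 -0.19 0.81 0;1 0.0041 0.001 0.003 -0.14 0.61 0;1 0.0027 0.0006 0.002 -0.09 0.41 0;1 0 0 0 0 0 0",
)

```text
clock: 19.05
position: [0.5863, -0.2436, 0.2634]
ee_rot: [-1.831, -2.296, 0.342]
force: [-10.5, -1.4, -2.9]
width: 0.116
gripper_force: 60.0
```

send_rows(
  motion="1 0 0 0 0 0 0;1 0 0 0 0 0 0",
)

```text
clock: 19.3
position: [0.5863, -0.2436, 0.2634]
ee_rot: [-1.831, -2.296, 0.341]
force: [-10.3, -1.4, -2.8]
width: 0.111
gripper_force: 60.0
```

```bash
sed -i 's/t=33\./t=39./' pc.py; python3 pc.py
```

```text
t 19.3 p [ 0.5863 -0.2436  0.2634] tool z [-0.284 -0.064 -0.957] y [ 0.933  0.213 -0.291] yaw y 12.9
j [-0.17  0.69  0.74  1.43 -0.26  1.41  0.8 ] F [-10.3  -1.4  -2.8] w 10.2 g 60.0
theta from grip 39.7
side stud 74 th pct2,10,50,90,98 [37.3 38.  39.4 40.3 40.6] r 166.7 y 130.2
side clip body 179 th pct2,10,50,90,98 [35.9 36.8 39.9 42.3 42.7] r 169.1 y 118.5
side pointer 7 th pct2,10,50,90,98 [41.9 41.9 42.1 42.5 42.5] r 162.7 y 109.3
side lid slope 38.87 top offset (6) 4.9 9716
top stud 70 th pct2,10,50,90,98 [39.3 39.7 40.6 41.2 41.6] r 166.5 y 130.3
top clip body 61 th pct2,10,50,90,98 [41.9 42.3 43.  43.7 49.2] r 170.2 y 117.9
top pointer 20 th pct2,10,50,90,98 [39.3 39.5 40.1 40.4 40.5] r 165.6 y 107.3
top lid slope 38.87 top offset (6) 6.7 4085
```

send_rows(
  motion="1 0.0016 0.0004 0.0012 -0.05 0.25 0;1 0 0 0 0 0 0;1 0 0 0 0 0 0",
)

```text
clock: 20.18
position: [0.588, -0.2432, 0.2645]
ee_rot: [-1.829, -2.294, 0.346]
force: [-9.6, -2.5, -2.9]
width: 0.113
gripper_force: 60.0
```

```bash
python3 pc.py; sed -i 's/\[:,1\]-118/[:,1]-118/' tilt.py; python3 tilt.py | head -6
python3 - <<'E'
from h import *
m,p,d=shot('side'); cv2.imwrite('pics/f.png',cv2.convertScaleAbs(np.hstack([cv2.resize(p[130:210,320:400],(400,400),interpolation=2),cv2.resize(p[140:400,210:470],(400,400))]),alpha=2.2))
E
```

```text
t 20.175 p [ 0.588  -0.2432  0.2645] tool z [-0.288 -0.065 -0.955] y [ 0.931  0.213 -0.296] yaw y 12.9
j [-0.17  0.7   0.74  1.42 -0.26  1.42  0.79] F [-9.6 -2.5 -2.9] w 10.4 g 60.0
theta from grip 40.32
side stud 74 th pct2,10,50,90,98 [37.7 38.  39.3 40.4 40.7] r 166.7 y 130.2
side clip body 179 th pct2,10,50,90,98 [36.2 36.9 39.9 42.3 42.6] r 168.9 y 118.5
side pointer 8 th pct2,10,50,90,98 [41.8 41.9 42.1 42.5 42.5] r 164.7 y 109.8
side lid slope 39.51 top offset (6) 4.9 9658
top stud 20 th pct2,10,50,90,98 [39.3 39.9 41.  41.7 42.1] r 164.1 y 130.7
top clip body 10 th pct2,10,50,90,98 [42.4 42.6 43.1 44.3 46. ] r 162.0 y 117.8
top pointer 10 th pct2,10,50,90,98 [39.9 40.  40.7 41.1 41.2] r 163.7 y 109.3
top lid slope 39.46 top offset (6) 6.8 3674
t 20.675 p [ 0.588  -0.2432  0.2645] tool z [-0.288 -0.065 -0.955] y [ 0.931  0.213 -0.296] yaw y 12.9
j [-0.17  0.7   0.74  1.42 -0.26  1.42  0.79] F [-10.9  -1.6  -3.2] w 10.1 g 60.0
side 1848
 n [ 0.    -0.115  0.993] N 941 mean [0.534 0.223 0.162] long [-0.076  0.99   0.115] ext [0.103 0.046]
 n [ 0.028 -0.986 -0.164] N 603 mean [0.533 0.267 0.155] long [-0.045 -0.165  0.985] ext [0.072 0.044]
 n [-0.191  0.982 -0.003] N 292 mean [0.584 0.21  0.116] long [-0.004 -0.004 -1.   ] ext [0.167 0.009]
```

View pics/f.png

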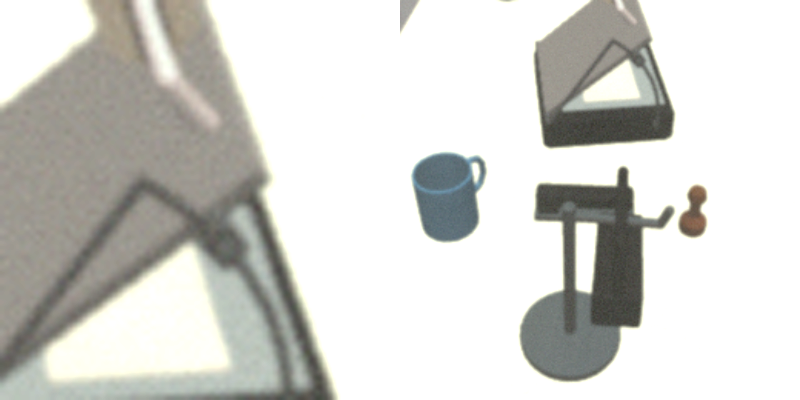

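The final picture shows the lamp hanging on the hook and the clip unmoved at crop (228,240). The lid edge comes up behind the clip. In the top view the pointer reads 40.7° against 40.6–41° for the stud, so I'll hand in.

```bash
python3 -c "
from cell import arm
print(arm.sign_off())"
```

```text
the job is handed in; nothing more can be done
None
```

The lamp hangs released on the hook, and the lid is held steady at about 39.5° with its pointer level with the clip to within about half a degree; the job was handed in at about 21 s, but sign-off gave no verdict.

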